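Lock the flow-cell cover and hold the port block against its sprung stop

ROBOT

A 6-joint arm with a two-finger parallel gripper is mounted at the origin on the work surface. World frame = base frame: x ahead of the robot, y to its left, z up, the work surface at z = 0. Lengths are in m, angles in degrees, forces in N, time in s.
With the tool pointing down it reaches from about 0.4 to 0.825 m from the base axis. Payload 7 kg.
Tool frame: the origin (TCP) lies on the mounting face of the last link; the fingertips stand 178 mm ahead of it and the grasp point (between the pads) lies 159 mm ahead of it; z points along the fingers, y is the direction in which the jaws open and shut (so a half turn about z gives the same grasp; the last joint's range is limited). The gripper opens to 88 mm and grips with 3 to 60 N. Pads are 19 mm wide; open, the fingers measure 130 mm over their backs; the gripper's body (78 mm by 193 mm) begins 47 mm behind the grasp point.
Start: joints at [-48.18, 20.546, 0.682, 0, -70.136, -16.507], TCP at [0.289, -0.61, 0.405] pointing down, gripper open.
Joint ranges: [-176.03, 176.03], [-82.01, 121.73], [-58.28, 71.71], [-173.87, 95.51], [-174.79, -0.11], [-173.66, 173.66]. Speed limits (degrees/s): [136.94, 136.94, 172.46, 180, 180, 180].

INTERFACE

Orientations are given as [roll, pitch, yaw] about the fixed x, y, z axes, in that order (R = Rz(yaw) Ry(pitch) Rx(roll)).
In Python, from plant import r gives the robot as it stands. The module is installed in compiled form; this text tells all that it offers.
- The arm moves only by the tool carry_out, never from a script. Its argument "plan" is a list of rows, each a list of 3 entries, a list of its own where there are three numbers: the shift along the tool's x, y, z in m, then the turn, a rotation vector about the tool's x, y, z in degrees, then the closure in counts, from 0 (fully open) to 255 (shut). In form: [[[x, y, z], [ax, ay, az], hand], ...]. A call has 1 to 12 rows; each row shifts and turns the commanded pose from where the row before left it, along the tool's axes as they then stand; what a row does not reach is not made up. A row lasts 1/12 s, in which the tool goes at most 41.7 mm and 7.16 degrees, less where a joint would pass 70% of its speed; a pose out of reach is approached as far as the arm can. A call is refused whole if a number of a shift passes 0.0417 or a number of a turn 7.16, either way. A call with a gripper value outside its range is refused whole. The fingers move at their own pace and stop on an object; "grip_force" is the grip in N (left out, the last holds). Time passes only in rows, so rows that do not move let the fingers close. It gives the time, the measured TCP pose, the force and the opening at its end, in the units of the state.
- r.get_state(): the state, without advancing time (a new reading comes with each control period).
- r.capture(name): name is "scene" or "top" or "wrist"; returns the picture (480x640x3 uint8, red, green, blue); there is no depth.
- r.get_calibration(name): a dict with "K" (3x3 intrinsics, pixels), "rvec" (rotation vector, rad) and "tvec" (3), from world to camera coordinates, as OpenCV has them. Camera axes: x right, y down, z forward; pixel columns grow to the right and rows downward; lengths in m; the calibration is good to about 2 mm. A picture is of the moment at which its call begins: read the wrist's pose just before it. get_calibration takes no time and is no camera call; for the wrist camera it gives the pose at the moment of the call.
- r.close_job(): hands the job in, once; it reports no verdict.
The state is a dict: "time_s": time; "joints": joint angles; "qd": joint speeds; "joint_torque": joint torques, N m; "tcp_pos": TCP position; "eef_rot": TCP orientation; "contact_force": force on the tool from outside, world axes, zero at the start; "moment": the same for the moment, N m; "gripper_width": finger opening in m.
Only numpy, scipy, OpenCV 4.12 (cv2) and the standard library are available. Lean on these libraries where they do the work, as an engineer would, in place of code of your own. Each camera call takes 0.05 s, during which the arm holds its last target. There are 200 camera calls.

TASK

Close up the flow cell: turn its turnbutton fully across the glass cover, then stand the loose white port block flat on the base plate, centred on the sprung stop with its plain face towards it, and press it squarely against the stop with a steady 10 N or so (about half the stop's travel), never ramming it. Finish while still holding the block pressed like that, so that a colleague can put in the screws. Leave the cover in its seat and the cup, jar, dish and screwdriver where they are.

Things in the scene. Friction and masses are not known exactly. Their poses are not given: they have to be found in the camera images.
- flow_cell: Flow cell, fixed to the bench: aluminium base plate x -65 to 65, y -110 to 150, top at z 12 mm; on it a grey cell body x -58 to 58, y 30 to 140, rim top at z 46. Origin: on the bench, on the centre line, below the resting face of the sprung stop; z up; +y runs along the plate to the stop and cell body and is the press direction. Its place and yaw (within 0.45 rad of the bench's axes) vary.
- turnbutton (a joint): Flat steel turnbutton on the cell body's -x rim, with an upright thumb post. Vertical pivot. 0 rad = fully across the cover (bar along the cell's +x), at its end stop; grows anticlockwise from above; 1.57 = along the rim (cell's +y), cover free; range 0 to 2.1, starts open at 1.2 to 1.9. Friction about 0.025 N m: it stays where it is left.
- thumb_post (a point): Centre, half-way up (71.5 mm above the bench), of the turnbutton's black thumb post: upright round pin 14 mm in diameter, 27 mm from the pivot axis, foot on the bar at 56.5 mm above the bench, top at 86.5 mm. It can be pinched from above and swung, or pushed sideways.
- turnbutton_pivot (a point): Point on the turnbutton's pivot axis at the height of thumb_post (71.5 mm above the bench); in the cell's frame at x -47, y 85 mm.
- cover_mid (a point): Centre of the loose cover, an aluminium frame 70 x 84 x 8 mm with a glass window, already lying in its seat in the cell body; its top is 48 mm above the bench and the bar passes 2.5 mm above it.
- port_block: The port block, loose, starting on the bench: origin at the centre of its underside, z up, y towards its plain face (see port_block_mid).
- port_block_mid (a point): Centre of the loose white plastic port block, 46 (x) x 60 (y) x 45 mm tall, about 0.28 kg; 22.5 mm above its underside. Its +y face is plain and goes to the stop; two steel stubs, 12 mm thick, stick out 12 mm from its -y face. Starts upright on the bench, its y within 0.7 rad of the bench's y. Gripped from above across its 46 mm width.
- port_block_face (a point): Centre of the port block's plain (+y) face, 30 mm from port_block_mid.
- sprung_stop (a joint): The sprung stop's travel in m: 0 = out at rest, grows as it is pushed towards the cell body, 0.014 = bottomed. Spring of 1.5 N per mm with no preload: 0.0067 is 10 N. It springs back when let go.
- stop_face (a point): Centre of the sprung stop's face (34 mm above the bench), moving with it: an upright steel plate 46 mm wide, 40 tall, 8 thick on two guide pins, across the base plate just before the cell body, lower edge 2 mm above the plate.
- cup: Bystander: empty clear plastic cup, 74 mm across, 85 mm tall; origin under its centre.
- jar: Bystander: small amber jar with a white cap, 60 mm across, 75 mm tall; origin under its centre.
- dish: Bystander: flat round closed glass dish, 94 mm across, 16 mm tall; origin under its centre.
- screwdriver: Bystander: screwdriver lying on the bench, 190 mm long, for the colleague.
Not all that is in view belongs to the job. What is shaped like the port_block but green or pink is not meant.

How it is judged (in metres and radians):
On the way, in this order (a step that is already met when the one before it is completed fails the run):
1. the turnbutton is turned fully across the cover (value of joint turnbutton below 0.25 rad), for 0.2 s.
2. the port block stands in line on the base plate and presses the stop with 6 to 14 N (value of joint turnbutton below 0.25 rad and contact force between port_block and sprung_stop between 6 and 14 N and x of port_block_mid in the frame of flow_cell between -0.008 and 0.008 m and z of port_block_mid in the frame of flow_cell between 0.0305 and 0.0395 m and y of port_block_mid in the frame of flow_cell below -0.01 m and y of port_block_face in the frame of flow_cell between 0.001 and 0.014 m and angle between the y axis of port_block and the y axis of flow_cell, either way round below 0.12 rad and angle between port_block_mid's own z axis and vertical below 0.1 rad), for 0.5 s.
At the end, for the whole second after the job is handed in: For the last second: turnbutton within 0.25 rad of fully across; the robot holds the block still, face on the stop at 6 to 14 N, standing on the base plate (4.5 mm, tilt 0.1 rad), within 8 mm of the centre line and 0.12 rad of square; cover moved under 6 mm (all of step 2 and distance of cover_mid from where it was at the start of the episode below 0.006 m and linear speed of port_block below 0.01 m/s and contact force between any of the fingers, the arm and port_block above 3 N); the arm keeps its last pose, push and grip.
It fails at once if the port block is rammed into the stop (over 30 N) (contact force between port_block and sprung_stop above 30 N).
It fails at once if the cover is knocked out of its seat (distance of cover_mid from where it was at the start of the episode above 0.012 m).
It fails at once if a bystander is moved more than 30 mm or tipped over (distance of any of cup, jar, dish, screwdriver from where it was at the start of the episode above 0.03 m or angle between any of cup, jar, dish's own z axis and vertical above 0.5 rad).
It also fails if it takes over 64 s, if anything falls off the work surface, if the arm or the gripper's body presses on something with over 40 N, if the wrist force passes 120 N, or if a joint passes its speed limit or range.

## Working session

There is one attempt and no reset: what is moved stays moved. The work goes in short steps, Python scripts to look and compute and a tool call to move; the robot and the scene stay as the last step left them, time stands still between calls to the robot, and variables do not carry over. Pictures are saved under pics/ and viewed, about 8 in all and at most 12, crops included, and the job is handed in when it is done.

Besides the shell and the picture viewer there is one more tool, called after "Emit:" in YAML: its name, and indented under it one key for each argument. carry_out: Moves the arm, as the interface text tells. Its arguments: {"type":"object","properties":{"plan":{"type":"array","items":{"type":"array"}},"grip_force":{"type":"number"}},"required":["plan"]}

```bash
mkdir -p pics; cat > h.py <<'E'
import numpy as np, cv2
from plant import r
def cal(n):
    c=r.get_calibration(n);R=cv2.Rodrigues(np.array(c['rvec'],float))[0];return np.array(c['K'],float),R,np.array(c['tvec'],float).ravel()
def ray(c,px,z):
    K,R,t=c;o=-R.T@t;d=R.T@np.linalg.solve(K,[px[0],px[1],1.]);return o+d*(z-o[2])/d[2]
def proj(c,P):
    K,R,t=c;p=K@(R@np.array(P,float)+t);return p[:2]/p[2]
def cap(n,name):
    c=cal(n);im=cv2.cvtColor(np.array(r.capture(n)),cv2.COLOR_RGB2BGR);cv2.imwrite(f'pics/{name}.png',im);return c,im
E
python3 - <<'E'
from h import *
for n in('top','scene'):
    c,im=cap(n,n+'0');print(n,-c[1].T@c[2],c[0][0,0])
print(r.get_state())
E
```

```text
top [ 0.46634457 -0.11459267  1.10734448] 480.736688102
scene [1.29249726 0.3997914  0.76638562] 605.2892519983959
{'time_s': 0.1, 'joints': array([-4.81802795e+01,  2.05868989e+01,  6.39421629e-01, -1.66675690e-02,
       -7.01325684e+01, -1.65052695e+01]), 'qd': array([ 0.03658068, -0.03286686,  0.14584405, -0.00381035, -0.07691936,
       -0.00179912]), 'joint_torque': array([-1.21684901e-03, -5.84163415e+01,  2.93753475e+01,  7.01552600e+00,
        1.01990064e-02, -6.95363315e-05]), 'tcp_pos': array([ 0.2885333 , -0.61004864,  0.40382743]), 'eef_rot': array([ 1.79918801e+02, -7.71947434e-03, -1.54691219e+02]), 'contact_force': array([ 0.65609716, -0.11604151, -0.6629068 ]), 'moment': array([-0.03517456,  0.0466036 ,  0.01816654]), 'gripper_width': 0.08789905473768922}
```

View pics/top0.png

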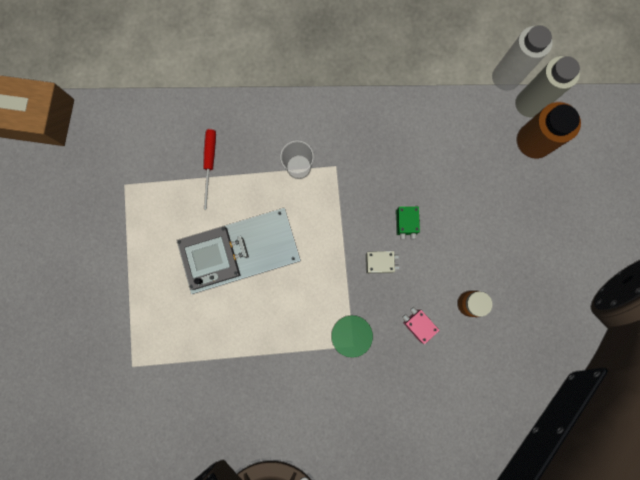

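View pics/scene0.png

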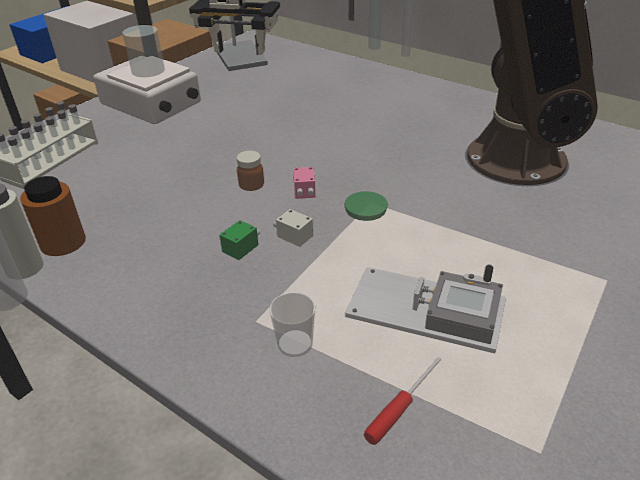

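The top view shows the cell at (240,250), with +y pointing left, its turnbutton at (205,280) and the stop at (238,247). There are three candidate blocks: white at (381,262), green at (408,220) and pink at (421,326). The white one is meant because of its colour, and its stubs face right (world -y). I'll confirm with an enlarged crop.

```bash
python3 - <<'E'
from h import *
im=cv2.imread('pics/top0.png');c=cal('top')
hsv=cv2.cvtColor(im,cv2.COLOR_BGR2HSV)
print('block',im[262,378],'plate',im[240,265],'bench',im[300,390],'mat',im[320,200])
g=im.astype(int)
m=((g.min(2)>150)).astype(np.uint8); m[:, :355]=0;m[:,402:]=0;m[:245]=0;m[280:]=0
ct=max(cv2.findContours(m,0,1)[0],key=cv2.contourArea);b=cv2.boxPoints(cv2.minAreaRect(ct))
W=np.array([ray(c,p,.045) for p in b]);print('block px',b.round(1).tolist(),'\n',W.round(4),W.mean(0),[np.linalg.norm(W[i]-W[i-1]).round(4) for i in range(4)])
# plate+cell: not mat (mat warm: R>B)
m=((g[...,2]-g[...,0]<5)).astype(np.uint8);m[:195]=0;m[305:]=0;m[:,:165]=0;m[:,312:]=0
m=cv2.morphologyEx(m,cv2.MORPH_OPEN,np.ones((3,3)))
ct=max(cv2.findContours(m,0,1)[0],key=cv2.contourArea);b=cv2.boxPoints(cv2.minAreaRect(ct))
W=np.array([ray(c,p,.012) for p in b]);print('plate px',b.round(1).tolist(),'\n',W.round(4))
a=cv2.resize(im[195:305,165:315],None,fx=4,fy=4,interpolation=2);d=cv2.resize(im[195:350,350:440],(320,551),interpolation=2)[:440,:200]
cv2.imwrite('pics/crop.png',np.hstack([a,d]))
E
```

```text
block [165 186 186] plate [175 178 166] bench [123 125 127] mat [181 198 205]
block px [[367.20001220703125, 252.60000610351562], [396.6000061035156, 250.10000610351562], [398.20001220703125, 269.6000061035156], [368.79998779296875, 272.1000061035156]] 
 [[ 0.5673 -0.2178  0.045 ]
 [ 0.5722 -0.2831  0.045 ]
 [ 0.5287 -0.2856  0.045 ]
 [ 0.5239 -0.2205  0.045 ]] [ 0.54800923 -0.25174565  0.045     ] [np.float64(0.0434), np.float64(0.0656), np.float64(0.0435), np.float64(0.0652)]
plate px [[174.89999389648438, 240.39999389648438], [283.8999938964844, 207.10000610351562], [300.29998779296875, 260.6000061035156], [191.3000030517578, 293.8999938964844]] 
 [[ 0.6021  0.2196  0.012 ]
 [ 0.6776 -0.0303  0.012 ]
 [ 0.5532 -0.0677  0.012 ]
 [ 0.4797  0.1793  0.012 ]]
```

View pics/crop.png

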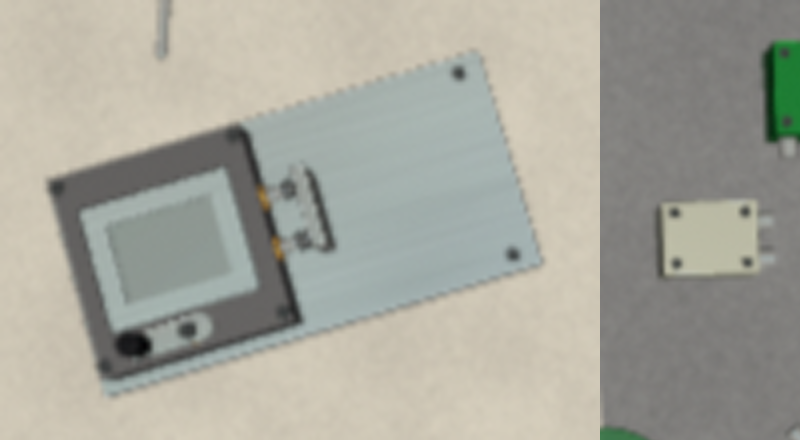

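The crop confirms the white block with its stubs at the right. The turnbutton pivot is at crop (187,328) and the post top at (133,343), so it lies roughly along the rim. Next I work out the cell frame and the first move.

```bash
cat >> h.py <<'E'
from scipy.spatial.transform import Rotation as Ro
def rows(tp,yaw):
    """total tool-axis shift and turn from measured pose to tcp tp, yaw (tool down); shift if made before any turn"""
    s=r.get_state();R=Ro.from_euler('xyz',s['eef_rot'],degrees=True);T=Ro.from_euler('xyz',[180,0,yaw],degrees=True)
    print('tcp',s['tcp_pos'].round(4),s['eef_rot'].round(2),'t',s['time_s'],'F',s['contact_force'].round(2),'w',s['gripper_width'])
    print('shift',R.inv().apply(np.array(tp)-s['tcp_pos']).round(4),'turn',(R.inv()*T).as_rotvec(degrees=True).round(2))
E
python3 - <<'E'
from h import *
c=cal('top')
A=ray(c,(300.25,261.25),.012);B=ray(c,(285,207.5),.012);D=ray(c,(192,293.75),.012)
print(np.linalg.norm(A-B),np.linalg.norm(D-A))
yx=np.degrees(np.arctan2(*(B-A)[[1,0]]));yy=np.degrees(np.arctan2(*(D-A)[[1,0]]))-90;print('yaw',yx,yy)
y=np.radians((yx+2*yy)/3);ex=np.array([np.cos(y),np.sin(y)]);ey=np.array([-ex[1],ex[0]])
O=((A[:2]+.065*ex+.11*ey)+(B[:2]-.065*ex+.11*ey)+(D[:2]+.065*ex-.15*ey))/3
cell=lambda x,yy:O+x*ex+yy*ey
post=ray(c,(165+133/4,195+343/4),.0865)[:2];piv=ray(c,(165+187/4,195+328/4),.053)[:2]
stop=ray(c,(165+322/4,195+213/4),.054)[:2]
for n,p in(('post',post),('piv',piv),('stop',stop)):print(n,p.round(4),'cell',((p-O)@ex).round(4),((p-O)@ey).round(4))
print('yaw',np.degrees(y),'O',O,'pivot by frame',cell(-.047,.085))
rows([*post,.40],np.degrees(y)-135)
E
```

```text
0.1297084618107419 0.2556271748490234
yaw 15.586496742911454 16.279050285810683
post [0.5064 0.1452] cell -0.0493 0.1089
piv [0.5157 0.1244] cell -0.0461 0.0864
stop [0.5782 0.051 ] cell -0.0063 -0.0015
yaw 16.048199104844272 O [0.58391544 0.05415897] pivot by frame [0.51524915 0.12285352]
tcp [ 0.2885 -0.61    0.4038] [ 1.7992e+02 -1.0000e-02 -1.5469e+02] t 0.1 F [ 0.66 -0.12 -0.66] w 0.08789905473768922
shift [-0.5199  0.5896  0.0046] turn [ 8.000e-02  2.000e-02 -3.574e+01]
```

Emit:
carry_out:
  plan:
    - [[-0.0273,0.031,0],[0,0,0],0]
    - [[-0.0273,0.031,0],[0,0,0],0]
    - [[-0.0273,0.031,0],[0,0,0],0]
    - [[-0.0273,0.031,0],[0,0,0],0]
    - [[-0.0273,0.031,0],[0,0,0],0]
    - [[-0.0273,0.031,0],[0,0,0],0]
    - [[-0.0273,0.031,0],[0,0,0],0]
    - [[-0.0273,0.031,0],[0,0,0],0]
    - [[-0.0273,0.031,0],[0,0,0],0]
    - [[-0.0273,0.031,0],[0,0,0],0]
    - [[-0.0273,0.031,0],[0,0,0],0]
    - [[-0.0273,0.031,0],[0,0,0],0]

```text
time_s: 1.1
tcp_pos: [0.4254, -0.1319, 0.4048]
eef_rot: [180.0, 0.0, -154.7]
contact_force: [0.9, -1.0, -0.6]
gripper_width: 0.0875
```

Emit:
carry_out:
  plan:
    - [[-0.0273,0.031,0],[0,0,0],0]
    - [[-0.0273,0.031,0],[0,0,0],0]
    - [[-0.0273,0.031,0],[0,0,0],0]
    - [[-0.0273,0.031,0],[0,0,0],0]
    - [[-0.0273,0.031,0],[0,0,0],0]
    - [[-0.0273,0.031,0],[0,0,0],0]
    - [[-0.0273,0.031,0],[0,0,0],0]
    - [[0,0,0.02],[0,0,-7.15],0]
    - [[0,0,0.02],[0,0,-7.15],0]
    - [[0,0,0.02],[0,0,-7.15],0]
    - [[0,0,0.02],[0,0,-7.15],0]
    - [[0,0,0],[0,0,-7.15],0]

```text
time_s: 2.1
tcp_pos: [0.5042, 0.1435, 0.3204]
eef_rot: [179.8, -0.3, -118.6]
contact_force: [-0.5, -0.7, -0.2]
gripper_width: 0.0873
```

```bash
python3 - <<'E'
from h import *
rows([.5064,.1452,.32],-118.95)
c,im=cap('wrist','w1');np.savez('w1.npz',K=c[0],R=c[1],t=c[2]);print(-c[1].T@c[2]);print('post px',proj(c,[.5064,.1452,.0865]),'piv',proj(c,[.5155,.1235,.053]))
E
```

```text
tcp [0.5042 0.1435 0.3204] [ 179.77   -0.32 -118.62] t 2.1 F [-0.45 -0.71 -0.22] w 0.08732672235859568
shift [-0.0025 -0.0011  0.0003] turn [ 0.23 -0.32  0.33]
[0.46857822 0.07729206 0.30073458]
post px [318.67878222 268.44362131] piv [292.79078028 232.79759625]
```

View pics/w1.png

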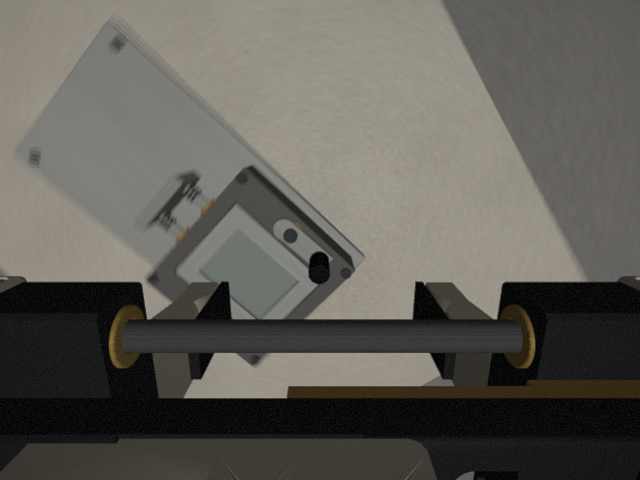

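The wrist view agrees with the estimate: post top at (318,265) and pivot at (290,236), against predictions of (319,268) and (293,233). I descend and pinch.

Emit:
carry_out:
  plan:
    - [[-0.0025,-0.001,0.02],[0,0,0],0]
    - [[0,0,0.02],[0,0,0],0]
    - [[0,0,0.02],[0,0,0],0]
    - [[0,0,0.02],[0,0,0],0]
    - [[0,0,0],[0,0,0],150]
    - [[0,0,0],[0,0,0],255]
    - [[0,0,0],[0,0,0],255]
    - [[0,0,0],[0,0,0],255]
    - [[0,0,0],[0,0,0],255]
    - [[0,0,0],[0,0,0],255]
  grip_force: 8

```text
time_s: 2.98
tcp_pos: [0.508, 0.1459, 0.2457]
eef_rot: [-180.0, 0.1, -119.0]
contact_force: [0.4, 0.9, -0.6]
gripper_width: 0.0532
```

```bash
python3 - <<'E'
from h import *
rows([.5064,.1452,.24],-118.95)
y=np.radians(16.05);ex=np.array([np.cos(y),np.sin(y)]);ey=np.array([-ex[1],ex[0]])
s=r.get_state();P=np.array([.5152,.1232]);R=Ro.from_euler('xyz',s['eef_rot'],degrees=True)
d=s['tcp_pos'][:2]-P;print(d@ex,d@ey)
prev=np.array([*(P+.027*(ex*np.cos(1.5)+ey*np.sin(1.5))),0])
for a in np.arange(1.4,-.15,-.1):
    q=np.array([*(P+.027*(ex*np.cos(a)+ey*np.sin(a))),0]);print(round(a,1),R.inv().apply(q-prev).round(4));prev=q
E
```

```text
tcp [0.508  0.1459 0.2457] [-1.7996e+02  9.0000e-02 -1.1895e+02] t 2.9833 F [ 0.38  0.91 -0.63] w 0.05324731811783369
shift [0.0014 0.001  0.0057] turn [-0.04  0.09 -0.  ]
-0.0006908495791276646 0.023819496874174676
1.4 [-0.0017 -0.0021  0.    ]
1.3 [-0.0014 -0.0023  0.    ]
1.2 [-0.0012 -0.0024  0.    ]
1.1 [-0.001  -0.0025  0.    ]
1.0 [-0.0007 -0.0026  0.    ]
0.9 [-0.0004 -0.0027  0.    ]
0.8 [-0.0002 -0.0027  0.    ]
0.7 [ 0.0001 -0.0027  0.    ]
0.6 [ 0.0004 -0.0027  0.    ]
0.5 [ 0.0006 -0.0026  0.    ]
0.4 [ 0.0009 -0.0025  0.    ]
0.3 [ 0.0011 -0.0024 -0.    ]
0.2 [ 0.0014 -0.0023 -0.    ]
0.1 [ 0.0016 -0.0022 -0.    ]
-0.0 [ 0.0018 -0.002  -0.    ]
-0.1 [ 0.002  -0.0018 -0.    ]
```

Emit:
carry_out:
  plan:
    - [[0,0,0.004],[0,0,0],255]
    - [[0,0,0],[0,0,0],255]
    - [[0,0,0],[0,0,0],255]
    - [[0,0,0],[0,0,0],255]
    - [[0,0,0],[0,0,0],255]
    - [[0,0,0],[0,0,0],255]
    - [[0,0,0],[0,0,0],255]
    - [[0,0,0],[0,0,0],255]
    - [[0,0,0],[0,0,0],255]
    - [[0,0,0],[0,0,0],255]
    - [[0,0,0],[0,0,0],255]

```text
time_s: 3.9
tcp_pos: [0.5076, 0.1462, 0.2407]
eef_rot: [180.0, 0.0, -118.9]
contact_force: [-2.7, 4.8, 0.2]
gripper_width: 0.0138
```

The post is pinched at 13.8 mm. Now the swing.

Emit:
carry_out:
  plan:
    - [[-0.0017,-0.0021,0],[0,0,0],255]
    - [[-0.0014,-0.0023,0],[0,0,0],255]
    - [[-0.0012,-0.0024,0],[0,0,0],255]
    - [[-0.001,-0.0025,0],[0,0,0],255]
    - [[-0.0007,-0.0026,0],[0,0,0],255]
    - [[-0.0004,-0.0027,0],[0,0,0],255]
    - [[-0.0002,-0.0027,0],[0,0,0],255]
    - [[0,0,0],[0,0,0],255]
    - [[0,0,0],[0,0,0],255]

```text
time_s: 4.65
tcp_pos: [0.5266, 0.1441, 0.2408]
eef_rot: [-180.0, 0.1, -118.9]
contact_force: [-0.3, 5.9, -1.0]
gripper_width: 0.0135
```

Emit:
carry_out:
  plan:
    - [[0.0001,-0.0027,0],[0,0,0],255]
    - [[0.0004,-0.0027,0],[0,0,0],255]
    - [[0.0006,-0.0026,0],[0,0,0],255]
    - [[0.0009,-0.0025,0],[0,0,0],255]
    - [[0.0011,-0.0024,0],[0,0,0],255]
    - [[0.0014,-0.0023,0],[0,0,0],255]
    - [[0,0,0],[0,0,0],255]
    - [[0,0,0],[0,0,0],255]

```text
time_s: 5.32
tcp_pos: [0.5374, 0.1322, 0.2407]
eef_rot: [-180.0, 0.1, -118.9]
contact_force: [-0.4, 3.3, -0.6]
gripper_width: 0.0138
```

```bash
python3 - <<'E'
from h import *
y=np.radians(16.05);ex=np.array([np.cos(y),np.sin(y)]);ey=np.array([-ex[1],ex[0]])
s=r.get_state();d=s['tcp_pos'][:2]-[.5152,.1232];print(d@ex,d@ey);rows(s['tcp_pos'],-118.95)
E
```

```text
0.0238675010948171 0.0024918011300439774
tcp [0.5374 0.1322 0.2407] [-1.7998e+02  5.0000e-02 -1.1894e+02] t 5.3167 F [-0.37  3.27 -0.55] w 0.013782098417100666
shift [0. 0. 0.] turn [-0.02  0.05  0.01]
```

Emit:
carry_out:
  plan:
    - [[0.0016,-0.0022,0],[0,0,0],255]
    - [[0.0018,-0.002,0],[0,0,0],255]
    - [[0,0,0],[0,0,0],255]
    - [[0,0,0],[0,0,0],255]
    - [[0,0,0],[0,0,0],255]

```text
time_s: 5.73
tcp_pos: [0.5392, 0.1269, 0.2407]
eef_rot: [-180.0, 0.0, -118.9]
contact_force: [-1.1, 3.0, -0.5]
gripper_width: 0.0135
```

Emit:
carry_out:
  plan:
    - [[0.002,-0.0018,0],[0,0,0],255]
    - [[0.001,-0.0009,0],[0,0,0],255]
    - [[0,0,0],[0,0,0],255]
    - [[0,0,0],[0,0,0],255]
    - [[0,0,0],[0,0,0],255]

```text
time_s: 6.15
tcp_pos: [0.5397, 0.1244, 0.2407]
eef_rot: [179.9, 0.1, -118.9]
contact_force: [-6.3, 13.8, 0.6]
gripper_width: 0.0135
```

The force jumped to 15 N, so the bar is at its end stop. I release and rise.

Emit:
carry_out:
  plan:
    - [[-0.001,0.0015,0],[0,0,0],100]
    - [[0,0,0],[0,0,0],100]
    - [[0,0,0],[0,0,0],100]
    - [[0,0,0],[0,0,0],60]
    - [[0,0,-0.01],[0,0,0],0]
    - [[0,0,-0.03],[0,0,0],0]
    - [[0,0,-0.04],[0,0,0],0]
    - [[0,0,-0.04],[0,0,0],0]
    - [[0,0,-0.03],[0,0,0],0]
    - [[0,0,0],[0,0,0],0]
    - [[0,0,0],[0,0,0],0]

```text
time_s: 7.07
tcp_pos: [0.5395, 0.1242, 0.3938]
eef_rot: [-179.8, 0.2, -119.0]
contact_force: [-0.2, -0.1, -1.0]
gripper_width: 0.0814
```

```bash
python3 - <<'E'
from h import *
c,im=cap('wrist','w2')
rows([.548,-.249,.33],-85.7)
E
```

```text
tcp [0.539  0.1241 0.3919] [-1.7996e+02  1.0000e-01 -1.1896e+02] t 7.1167 F [-0.24  0.25 -0.12] w 0.0840491333213474
shift [ 0.3223 -0.1885  0.0615] turn [ -0.07   0.08 -33.26]
```

View pics/w2.png

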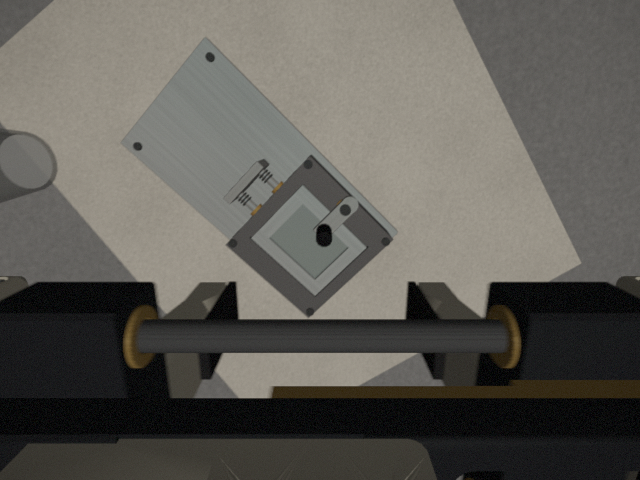

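The view shows the bar across the cover towards the glass, with its pivot at (346,208) and post at (323,235). The plate corners are near (207,38), (121,142) and (397,232). I refine the cell frame from a settled picture.

```bash
python3 - <<'E'
from h import *
c,im=cap('wrist','w3');g=cv2.cvtColor(im,6)
p=cv2.cornerSubPix(g,np.float32([[207,38],[121,142],[397,232]]).reshape(-1,1,2),(6,6),(-1,-1),(3,50,.01)).reshape(-1,2);print(p)
A,B,D=[ray(c,q,.012)[:2] for q in p]
print(np.linalg.norm(A-B),np.linalg.norm(D-A))
yx=np.degrees(np.arctan2(*(B-A)[[1,0]]));yy=np.degrees(np.arctan2(*(D-A)[[1,0]]))-90;print('yaw',yx,yy)
y=np.radians((yx+2*yy)/3);ex=np.array([np.cos(y),np.sin(y)]);ey=np.array([-ex[1],ex[0]])
O=((A+.065*ex+.11*ey)+(B-.065*ex+.11*ey)+(D+.065*ex-.15*ey))/3;print('O',O,np.degrees(y))
for n,q,z in(('post',(323,230),.0865),('piv',(346,209),.055),('stopL',(262,160),.054),('stopR',(225,197),.054)):
    w=ray(c,q,z)[:2];print(n,w,((w-O)@ex).round(4),((w-O)@ey).round(4))
rows([.548,-.249,.33],-85.7)
E
```

```text
[[202.81927   37.022243]
 [117.12298  144.24509 ]
 [397.       232.      ]]
0.12964081976432043 0.2570322336513045
yaw 16.454937602990483 16.635634645612967
O [0.58483866 0.05443171] 16.575402298072138
post [0.53707214 0.12224116] -0.0264 0.0786
piv [0.51354787 0.12236267] -0.0489 0.0854
stopL [0.55680326 0.0496709 ] -0.0282 0.0034
stopR [0.60225918 0.06108048] 0.0186 0.0014
tcp [0.5389 0.1241 0.3907] [ 179.98   -0.   -118.97] t 7.1667 F [-0.44 -0.23  0.09] w 0.08591468118360132
shift [ 0.322  -0.1887  0.0606] turn [ 2.000e-02  0.000e+00 -3.327e+01]
```

```bash
python3 - <<'E'
from h import *
im=cv2.imread('pics/w3.png')
cv2.imwrite('pics/c3.png',cv2.convertScaleAbs(cv2.resize(im[25:250,100:405],None,fx=2.6,fy=2.6,interpolation=2),alpha=1.5))
c=cal('wrist');np.savez('w3.npz',K=c[0],R=c[1],t=c[2])
E
```

```text
(no output)
```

View pics/c3.png

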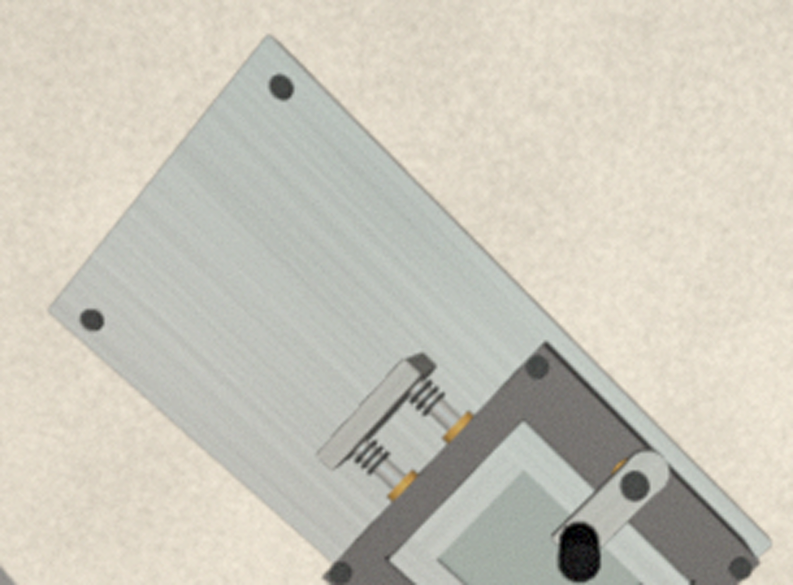

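```bash
python3 - <<'E'
from h import *
f=np.load('w3.npz');c=(f['K'],f['R'],f['t']);u=lambda x,y:(100+x/2.6,25+y/2.6)
A,B,D=[ray(c,u(*q),.012)[:2] for q in((268,36),(49,311),(772,543))]
print(np.linalg.norm(A-B),np.linalg.norm(D-A))
yx=np.degrees(np.arctan2(*(B-A)[[1,0]]));yy=np.degrees(np.arctan2(*(D-A)[[1,0]]))-90;print('yaw',yx,yy)
y=np.radians((yx+2*yy)/3);ex=np.array([np.cos(y),np.sin(y)]);ey=np.array([-ex[1],ex[0]])
O=((A+.065*ex+.11*ey)+(B-.065*ex+.11*ey)+(D+.065*ex-.15*ey))/3;print('O',O,np.degrees(y))
for n,q,z in(('post',(579,565),.0865),('piv',(635,486),.055),('stop-x',(408,353),.054),('stop+x',(317,455),.054),('body-x corner',(545,344),.046),('body+x',(325,577),.046)):
    w=ray(c,u(*q),z)[:2];print(n,w,((w-O)@ex).round(4),((w-O)@ey).round(4))
E
```

```text
0.12732388280692386 0.25657569720235257
yaw 16.631305965493187 16.54511134246242
O [0.58382869 0.05547399] 16.573842883472675
post [0.54144691 0.13060904] -0.0192 0.0841
piv [0.51532342 0.12331159] -0.0463 0.0846
stop-x [0.55995619 0.04775049] -0.0251 -0.0006
stop+x [0.60491078 0.0615968 ] 0.022 -0.0001
body-x corner [0.51937348 0.06738445] -0.0584 0.0298
body+x [0.62945315 0.10031422] 0.0565 0.03
```

The frame now checks out. The post is at cell (-19,84) against -20,85 expected, the stop runs x -25 to 22 at y 0, and the body corners fit, so the turnbutton is at about 0 rad. Next, the block.

Emit:
carry_out:
  plan:
    - [[0.0322,-0.0189,0],[0,0,0],0]
    - [[0.0322,-0.0189,0],[0,0,0],0]
    - [[0.0322,-0.0189,0],[0,0,0],0]
    - [[0.0322,-0.0189,0],[0,0,0],0]
    - [[0.0322,-0.0189,0],[0,0,0],0]
    - [[0.0322,-0.0189,0.01],[0,0,0],0]
    - [[0.0322,-0.0189,0.01],[0,0,0],0]
    - [[0.0322,-0.0189,0.01],[0,0,0],0]
    - [[0.0322,-0.0189,0.01],[0,0,0],0]
    - [[0.0322,-0.0189,0.01],[0,0,0],0]
    - [[0,0,0.01],[0,0,-6.65],0]
    - [[0,0,0],[0,0,-6.65],0]

```text
time_s: 8.17
tcp_pos: [0.5473, -0.251, 0.3263]
eef_rot: [179.6, -0.0, -105.6]
contact_force: [-0.4, 0.8, 0.0]
gripper_width: 0.0876
```

Emit:
carry_out:
  plan:
    - [[0,0,0],[0,0,-6.65],0]
    - [[0,0,0],[0,0,-6.65],0]
    - [[0,0,0],[0,0,-6.65],0]
    - [[0,0,0],[0,0,0],0]
    - [[0,0,0],[0,0,0],0]
    - [[0,0,0],[0,0,0],0]

```text
time_s: 8.67
tcp_pos: [0.5487, -0.2487, 0.3299]
eef_rot: [179.9, 0.0, -85.9]
contact_force: [0.5, 0.6, -0.6]
gripper_width: 0.0874
```

```bash
python3 - <<'E'
from h import *
rows([.548,-.249,.185],-85.7)
c,im=cap('wrist','w4');np.savez('w4.npz',K=c[0],R=c[1],t=c[2])
e=np.array([-.075,.997]);x=np.array([.997,.075])
for a,b in((.023,.03),(-.023,.03),(-.023,-.03),(.023,-.03)):
    print(proj(c,[*(np.array([.548,-.249])+a*x+b*e),.045]).round(0))
E
```

```text
tcp [ 0.5487 -0.2487  0.3299] [ 1.7991e+02  2.0000e-02 -8.5910e+01] t 8.6667 F [ 0.54  0.63 -0.62] w 0.0873655776880321
shift [0.0003 0.0005 0.1449] turn [ 0.09  0.02 -0.21]
[292. 277.]
[351. 277.]
[352. 201.]
[290. 201.]
```

View pics/w4.png

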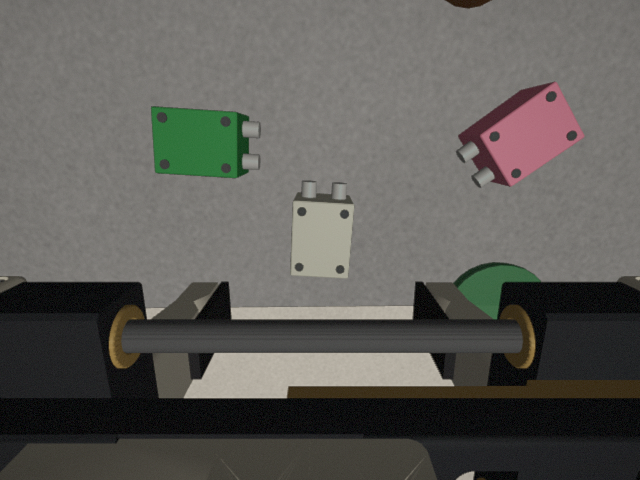

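The white block's top corners are at (294,202), (353,204), (349,278) and (291,276), with the stubs up (-y side). They are within about 2 mm of the prediction, with a small yaw correction. The green block at (200,142) and pink at (520,135) are the decoys.

```bash
python3 - <<'E'
from h import *
f=np.load('w4.npz');c=(f['K'],f['R'],f['t']);im=cv2.imread('pics/w4.png').astype(int)
m=(im.min(2)>140).astype(np.uint8);m[:195]=0;m[285:]=0;m[:,:280]=0;m[:,365:]=0
ct=max(cv2.findContours(m,0,1)[0],key=cv2.contourArea);b=cv2.boxPoints(cv2.minAreaRect(ct));print(b)
for Q in (b,[(294,202),(353,204),(349,278),(291,276)]):
    W=np.array([ray(c,p,.045) for p in Q]);print(W.round(4)[:,:2].tolist(),W.mean(0).round(4),[np.linalg.norm(W[i]-W[i-1]).round(4) for i in range(4)])
    for i in range(4):print(np.degrees(np.arctan2(*(W[i]-W[i-1])[[1,0]])).round(1),end=' ')
E
```

```text
[[290.19336 274.32596]
 [294.03314 201.37016]
 [353.29004 204.48895]
 [349.45026 277.44476]]
[[0.5706, -0.2193], [0.5704, -0.2772], [0.5264, -0.278], [0.5239, -0.22]] [ 0.5478 -0.2486  0.045 ] [np.float64(0.0467), np.float64(0.0579), np.float64(0.044), np.float64(0.0581)]
0.8 -90.1 -179.0 92.5 [[0.5704, -0.2768], [0.5267, -0.2783], [0.5242, -0.2195], [0.5699, -0.218]] [ 0.5478 -0.2481  0.045 ] [np.float64(0.0588), np.float64(0.0438), np.float64(0.0589), np.float64(0.0457)]
-89.4 -177.9 92.4 1.9
```

Emit:
carry_out:
  plan:
    - [[0,0.001,0.02],[0,0,2.7],0]
    - [[0,0,0.035],[0,0,0],0]
    - [[0,0,0.035],[0,0,0],0]
    - [[0,0,0.03],[0,0,0],0]
    - [[0,0,0.015],[0,0,0],0]
    - [[0,0,0.01],[0,0,0],0]
    - [[0,0,0],[0,0,0],0]
    - [[0,0,0],[0,0,0],255]
    - [[0,0,0],[0,0,0],255]
    - [[0,0,0],[0,0,0],255]
    - [[0,0,0],[0,0,0],255]
    - [[0,0,0],[0,0,0],255]
  grip_force: 40

```text
time_s: 9.72
tcp_pos: [0.5482, -0.2489, 0.1867]
eef_rot: [-179.9, -0.0, -88.4]
contact_force: [-0.6, -0.2, -0.1]
gripper_width: 0.0598
```

Emit:
carry_out:
  plan:
    - [[0,0,0],[0,0,0],255]
    - [[0,0,0],[0,0,0],255]
    - [[0,0,0],[0,0,0],255]
    - [[0,0,0],[0,0,0],255]
    - [[0,0,0],[0,0,0],255]
    - [[0,0,0],[0,0,0],255]
    - [[0,0,0],[0,0,0],255]

```text
time_s: 10.3
tcp_pos: [0.5482, -0.2488, 0.1861]
eef_rot: [-180.0, -0.0, -88.4]
contact_force: [-0.3, 1.4, 5.2]
gripper_width: 0.0457
```

```bash
python3 - <<'E'
from h import *
c=cal('top')
y=np.radians(16.55);ex=np.array([np.cos(y),np.sin(y)]);ey=np.array([-ex[1],ex[0]]);O=np.array([.5836,.0553])
for q,z in(((299,170),0),((297,157),.085)):
    w=ray(c,q,z)[:2];print('cup',w,(w-O)@ex,(w-O)@ey)
t=O-.075*ey;print(t)
rows([*t,.25],-73.45)
E
```

```text
cup [ 0.76867026 -0.06494257] 0.1431517437066788 -0.1679787329486536
cup [ 0.77464495 -0.06447157] 0.14901307786828608 -0.16922914373517975
[ 0.6049639  -0.01659286]
tcp [ 0.5482 -0.2488  0.1861] [-1.7996e+02 -1.0000e-02 -8.8370e+01] t 10.3 F [-0.31  1.35  5.15] w 0.0457338819223118
shift [-0.2305 -0.0634 -0.0639] turn [ -0.04  -0.02 -14.92]
```

Emit:
carry_out:
  plan:
    - [[0,0,-0.01],[0,0,0],255]
    - [[0,0,-0.025],[0,0,0],255]
    - [[0,0,-0.029],[0,0,0],255]
    - [[-0.0288,-0.0079,0],[0,0,0],255]
    - [[-0.0288,-0.0079,0],[0,0,0],255]
    - [[-0.0288,-0.0079,0],[0,0,0],255]
    - [[-0.0288,-0.0079,0],[0,0,0],255]
    - [[-0.0288,-0.0079,0],[0,0,0],255]
    - [[-0.0288,-0.0079,0],[0,0,0],255]
    - [[-0.0288,-0.0079,0],[0,0,0],255]
    - [[-0.0288,-0.0079,0],[0,0,0],255]
    - [[0,0,0],[0,0,-3],255]

```text
time_s: 11.3
tcp_pos: [0.6056, -0.0126, 0.2496]
eef_rot: [-180.0, 0.0, -85.3]
contact_force: [0.2, -0.4, -3.0]
gripper_width: 0.0457
```

Emit:
carry_out:
  plan:
    - [[0,0,0],[0,0,-4],255]
    - [[0,0,0],[0,0,-4],255]
    - [[0,0,0],[0,0,-3.9],255]
    - [[0,0,0],[0,0,0],255]
    - [[0,0,0],[0,0,0],255]
    - [[0,0,0],[0,0,0],255]

```text
time_s: 11.8
tcp_pos: [0.6043, -0.0169, 0.2495]
eef_rot: [180.0, 0.0, -73.6]
contact_force: [-0.7, 0.1, -3.6]
gripper_width: 0.0456
```

```bash
python3 - <<'E'
from h import *
rows([.605,-.0166,.20],-73.45)
cs,im=cap('scene','s2');ct,it=cap('top','t2');cw,iw=cap('wrist','w5')
u,v=proj(cs,[.6,0,.03]).astype(int)
a=cv2.resize(im[v-75:v+75,u-100:u+100],(600,450),interpolation=2)
b=cv2.resize(it[195:305,205:325],(200,183))
p=np.zeros((450,800,3),np.uint8);p[:,:600]=a;p[:183,600:]=b;p[190:340,600:]=cv2.resize(iw,(200,150));cv2.imwrite('pics/v2.png',p);print(u,v)
E
```

```text
tcp [ 0.6043 -0.0169  0.2495] [ 1.7996e+02  1.0000e-02 -7.3630e+01] t 11.8 F [-0.65  0.13 -3.65] w 0.0455621438332258
shift [-0.     -0.0008  0.0495] turn [ 0.04  0.01 -0.18]
384 286
```

View pics/v2.png

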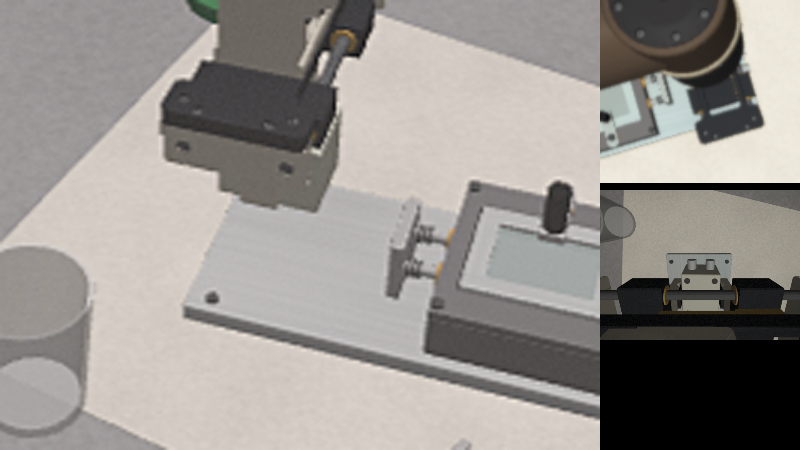

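The block hangs above the plate behind the stop, clear of the cup, and the wrist view shows it square to the plate. I lower it gently.

Emit:
carry_out:
  plan:
    - [[0,-0.0008,0.02],[0,0,-0.2],255]
    - [[0,0,0.015],[0,0,0],255]
    - [[0,0,0.01],[0,0,0],255]
    - [[0,0,0.003],[0,0,0],255]
    - [[0,0,0.001],[0,0,0],255]
    - [[0,0,0],[0,0,0],255]
    - [[0,0,0],[0,0,0],255]
    - [[0,0,0],[0,0,0],255]

```text
time_s: 12.62
tcp_pos: [0.6057, -0.0164, 0.2015]
eef_rot: [-179.9, -0.0, -73.3]
contact_force: [0.1, 0.0, -2.8]
gripper_width: 0.0458
```

Emit:
carry_out:
  plan:
    - [[0,0,0.001],[0,0,0],255]
    - [[0,0,0],[0,0,0],255]
    - [[0,0,0],[0,0,0],255]
    - [[0,0,0],[0,0,0],255]

```text
time_s: 12.95
tcp_pos: [0.6054, -0.0165, 0.1998]
eef_rot: [-180.0, -0.0, -73.3]
contact_force: [-0.7, -0.1, -3.5]
gripper_width: 0.0459
```

```bash
python3 - <<'E'
from h import *
t=np.array([.5836,.0553])-.075*np.array([-.2849,.9586])
rows([*t,.198],-73.45)
c,im=cap('wrist','w6')
cv2.imwrite('pics/w6c.png',cv2.convertScaleAbs(cv2.resize(im[190:310,200:440],(720,360),interpolation=2),alpha=1.4))
E
```

```text
tcp [ 0.6054 -0.0165  0.1998] [-179.99   -0.    -73.29] t 12.95 F [-0.69 -0.1  -3.53] w 0.04585684255222155
shift [0.     0.0004 0.0018] turn [-0.01 -0.    0.16]
```

View pics/w6c.png

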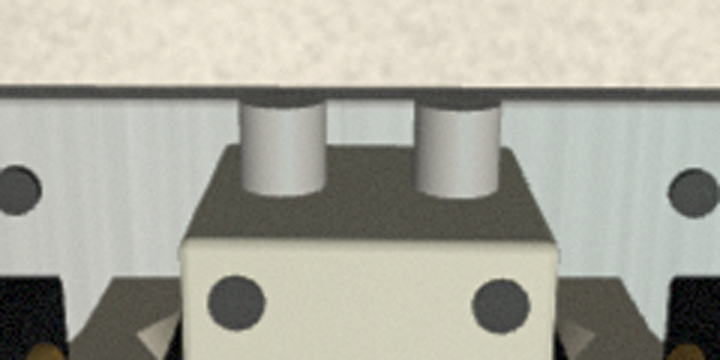

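The wrist crop shows the block's edges parallel to the plate's end. Its centre is at x≈370 against the plate screws' midpoint at 354, so it is about 2.7 mm off towards cell -x. I correct that and set it down.

Emit:
carry_out:
  plan:
    - [[0,-0.0026,0],[0,0,0],255]
    - [[0,0,0.001],[0,0,0],255]
    - [[0,0,0],[0,0,0],255]
    - [[0,0,0],[0,0,0],255]
    - [[0,0,0],[0,0,0],255]

```text
time_s: 13.42
tcp_pos: [0.6078, -0.0158, 0.1986]
eef_rot: [180.0, 0.0, -73.3]
contact_force: [0.1, -0.3, -3.0]
gripper_width: 0.0458
```

Emit:
carry_out:
  plan:
    - [[0,0,0.001],[0,0,0],255]
    - [[0,0,0],[0,0,0],255]
    - [[0,0,0],[0,0,0],255]
    - [[0,0,0],[0,0,0],255]

```text
time_s: 13.75
tcp_pos: [0.6079, -0.0157, 0.1981]
eef_rot: [-180.0, -0.0, -73.3]
contact_force: [-2.0, -0.6, 3.9]
gripper_width: 0.0458
```

Emit:
carry_out:
  plan:
    - [[0,0,-0.0005],[0,0,0],255]
    - [[-0.008,0,0],[0,0,0],255]
    - [[-0.01,0,0],[0,0,0],255]
    - [[-0.01,0,0],[0,0,0],255]
    - [[-0.006,0,0],[0,0,0],255]
    - [[-0.003,0,0],[0,0,0],255]
    - [[0,0,0],[0,0,0],255]
    - [[0,0,0],[0,0,0],255]
    - [[0,0,0],[0,0,0],255]
    - [[0,0,0],[0,0,0],255]

```text
time_s: 14.58
tcp_pos: [0.5973, 0.0197, 0.1981]
eef_rot: [-180.0, 0.0, -73.3]
contact_force: [-0.5, 1.9, -2.2]
gripper_width: 0.0458
```

```bash
cat >> h.py <<'E'
def st():
    y=np.radians(16.55);ex=np.array([np.cos(y),np.sin(y),0]);ey=np.array([-ex[1],ex[0],0]);s=r.get_state()
    d=s['tcp_pos']-[.5836,.0553,0];F=s['contact_force'];print('cell x,y',(d@ex).round(4),(d@ey).round(4),'z',s['tcp_pos'][2].round(4),'F x,y,z',(F@ex).round(2),(F@ey).round(2),F[2].round(2),'yaw',s['eef_rot'].round(2),'t',s['time_s'])
E
python3 -c "from h import *;st()"
```

```text
cell x,y 0.003 -0.038 z 0.1981 F x,y,z 0.06 1.93 -2.19 yaw [-1.7999e+02  1.0000e-02 -7.3290e+01] t 14.5833
```

Emit:
carry_out:
  plan:
    - [[-0.002,0,0],[0,0,0],255]
    - [[-0.002,0,0],[0,0,0],255]
    - [[-0.002,0,0],[0,0,0],255]
    - [[-0.002,0,0],[0,0,0],255]
    - [[-0.001,0,0],[0,0,0],255]
    - [[-0.001,0,0],[0,0,0],255]
    - [[0,0,0],[0,0,0],255]
    - [[0,0,0],[0,0,0],255]
    - [[0,0,0],[0,0,0],255]
    - [[0,0,0],[0,0,0],255]

```text
time_s: 15.42
tcp_pos: [0.5943, 0.0291, 0.1981]
eef_rot: [180.0, -0.0, -73.3]
contact_force: [1.4, -5.1, -3.3]
gripper_width: 0.046
```

```bash
python3 -c "from h import *;st()"
```

```text
cell x,y 0.0028 -0.0281 z 0.1981 F x,y,z -0.12 -5.27 -3.28 yaw [ 1.7999e+02 -1.0000e-02 -7.3290e+01] t 15.4167
```

The stop is in contact, with 5.3 N along -y. I add 3 mm in small steps.

Emit:
carry_out:
  plan:
    - [[-0.001,0,0],[0,0,0],255]
    - [[-0.001,0,0],[0,0,0],255]
    - [[0,0,0],[0,0,0],255]
    - [[0,0,0],[0,0,0],255]
    - [[-0.001,0,0],[0,0,0],255]
    - [[0,0,0],[0,0,0],255]
    - [[0,0,0],[0,0,0],255]
    - [[0,0,0],[0,0,0],255]
    - [[0,0,0],[0,0,0],255]
    - [[0,0,0],[0,0,0],255]

```text
time_s: 16.25
tcp_pos: [0.5936, 0.0316, 0.1981]
eef_rot: [180.0, -0.0, -73.3]
contact_force: [3.5, -7.9, -3.2]
gripper_width: 0.0459
```

```bash
python3 - <<'E'
from h import *
st()
cs,im=cap('scene','s3');cw,iw=cap('wrist','w7')
u,v=proj(cs,[.59,.05,.04]).astype(int)
p=np.zeros((570,640,3),np.uint8);p[:330,:440]=cv2.resize(im[v-55:v+55,u-73:u+73],(440,330),interpolation=2)
p[330:,:480]=cv2.convertScaleAbs(cv2.resize(iw[190:310,200:440],(480,240),interpolation=2),alpha=1.4);cv2.imwrite('pics/v3.png',p);st()
E
```

```text
cell x,y 0.0028 -0.0256 z 0.1981 F x,y,z 1.1 -8.53 -3.22 yaw [ 1.7998e+02 -4.0000e-02 -7.3280e+01] t 16.25
cell x,y 0.0028 -0.0256 z 0.1981 F x,y,z 1.13 -8.97 -2.39 yaw [ 1.7999e+02 -4.0000e-02 -7.3290e+01] t 16.35
```

View pics/v3.png

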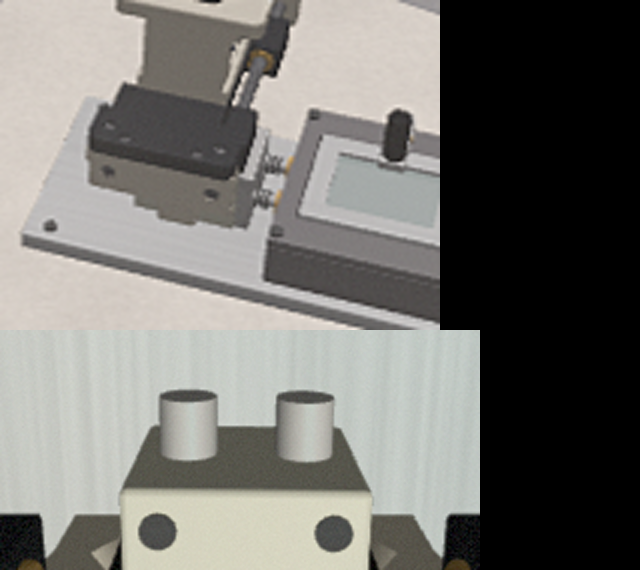

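Emit:
carry_out:
  plan:
    - [[0,0,0.0003],[0,0,0],255]
    - [[-0.0006,0,0],[0,0,0],255]
    - [[0,0,0],[0,0,0],255]
    - [[0,0,0],[0,0,0],255]
    - [[0,0,0],[0,0,0],255]
    - [[0,0,0],[0,0,0],255]
    - [[0,0,0],[0,0,0],255]
    - [[0,0,0],[0,0,0],255]
    - [[0,0,0],[0,0,0],255]
    - [[0,0,0],[0,0,0],255]
    - [[0,0,0],[0,0,0],255]
    - [[0,0,0],[0,0,0],255]

```text
time_s: 17.35
tcp_pos: [0.5935, 0.032, 0.1981]
eef_rot: [180.0, -0.0, -73.3]
contact_force: [3.6, -8.7, -1.6]
gripper_width: 0.0458
```

```bash
python3 - <<'E'
from h import *
for i in range(4): st(); r.capture('top')
E
```

```text
cell x,y 0.0028 -0.0251 z 0.1981 F x,y,z 0.93 -9.37 -1.63 yaw [ 1.7999e+02 -5.0000e-02 -7.3280e+01] t 17.35
cell x,y 0.0028 -0.0251 z 0.1981 F x,y,z -0.02 -8.97 -1.12 yaw [ 1.7999e+02 -5.0000e-02 -7.3280e+01] t 17.4
cell x,y 0.0029 -0.0251 z 0.1981 F x,y,z 0.33 -9.35 -2.48 yaw [ 1.7999e+02 -5.0000e-02 -7.3280e+01] t 17.45
cell x,y 0.0029 -0.0251 z 0.1981 F x,y,z -0.85 -8.64 -1.69 yaw [ 1.7999e+02 -5.0000e-02 -7.3280e+01] t 17.5
```

The press is steady at about 9.1 N, mid-band, square and with the block on the plate. I hand in.

```bash
python3 -c "
from h import *
r.close_job();st()"
```

```text
the job is handed in; nothing more can be done
the job is handed in; nothing more can be done
```

I closed up the flow cell and handed the job in with the gripper still holding the port block pressed against the sprung stop. It took about 17.5 s of robot time.

- **Turnbutton:** I pinched the post and swung it until the force rose to about 15 N at the end stop. A close-up put the post at cell (-19, 84) mm, against -20, 85 expected, so it is fully across.
- **Cover:** it looked seated in the last pictures. I did not measure its position.
- **Port block:** my last checks read a steady 8.6–9.4 N towards the stop. The yaw was within about 0.2° of the cell's, with no visible tilt. Lowering first met the plate with the tool at z 0.198 m, and the last reading was the same height. The wrist force suggests the plate still carries only part of the block's weight.
- **Other objects:** I never moved close to the cup, jar, dish or screwdriver.

**Disagreements between checks:**
- **Centring:** the corner-based cell frame puts the gripper about 2.8 mm to the +x side. I set that offset on purpose, because the wrist picture showed the block about 2.7 mm off centre against the plate's screws. Either reading is inside the 8 mm limit.
- **Stop travel:** the frame gives about 4.9 mm, while the force implies about 6 mm. That fits a 1–2 mm calibration error.

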